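Put away the retained sample jars and get out the log board

ROBOT

A 6-joint arm with a two-finger parallel gripper is mounted at the origin on the work surface. World frame = base frame: x ahead of the robot, y to its left, z up, the work surface at z = 0. Lengths are in mm, angles in rad, forces in N, time in s.
With the tool pointing down it reaches from about 350 to 775 mm from the base axis. Payload 7.3 kg.
Tool frame: the origin (TCP) lies at the very end of the fingers, on their centre line; the grasp point (between the pads) lies 19 mm behind it (bot.grip_point_offset is the distance from the TCP to the grasp point, in mm); z points along the fingers, y is the line along which they close (so a half turn about z gives the same grasp; the last joint's range is limited). The gripper opens to 92 mm and grips with 3 to 60 N. Pads are 19 mm wide; open, the fingers measure 130 mm over their backs; the gripper's body (75 mm by 190 mm) begins 47 mm behind the grasp point.
Start: joints at [1.111, 0.342, 1.524, -0, 1.275, -0.146], TCP at [162.041, 499.39, 194.341] pointing down, gripper open.
Joint ranges: [-2.53, 2.53], [-0.77, 2.02], [0.04, 2.7], [-1, 4.14], [0.28, 2.66], [-3.11, 3.11]. Speed limits (rad/s): [2.57, 2.57, 3.14, 3.14, 3.14, 3.14].

INTERFACE

Orientations are given as [roll, pitch, yaw] about the fixed x, y, z axes, in that order (R = Rz(yaw) Ry(pitch) Rx(roll)).
In Python, from plant import bot gives the robot as it stands. The module is installed in compiled form; this text tells all that it offers.
- The arm moves only by the shell command python3 -m jog 'ROWS' [OPENING]. ROWS is JSON, a list of rows, each a list of 6 numbers: the shift along the tool's x, y, z in mm, then the turn, a rotation vector about the tool's x, y, z in rad. In form: [[dx, dy, dz, rx, ry, rz], ...]. A call has 1 to 12 rows; each row shifts and turns the commanded pose from where the row before left it, along the tool's axes as they then stand; what a row does not reach is not made up. A row lasts 1/10 s, in which the tool goes at most 50 mm and 8.59 degrees, less where a joint would pass 70% of its speed; a pose out of reach is approached as far as the arm can. A call with a gripper value outside its range is refused whole. OPENING is the opening in per cent of the stroke, from 0 (shut) to 100 (fully open), set as the call begins (- or left out, the last holds). The fingers move at their own pace and stop on an object; the grip force is fixed at half the most. Time passes only in rows, so rows that do not move let the fingers close. It gives the time, the measured TCP pose, the force, the opening and the grip force at its end, in the units of the state.
- bot.get_obs(): the state, without advancing time (a new reading comes with each control period).
- bot.capture(name): name is "scene" or "top" or "wrist"; returns the picture (420x560x3 uint8, red, green, blue); there is no depth.
- bot.camera_model(name): a dict with "fx", "fy", "cx", "cy" (pixels), "position" and "orientation" of the camera in the world; the wrist camera has in their place "T_tool_cam" (4x4, takes a point from camera to tool coordinates, whose origin is the TCP and whose axes are the flange's). Camera axes: x right, y down, z forward; pixel columns grow to the right and rows downward; lengths in mm; the calibration is good to about 2 mm. A picture is of the moment at which its call begins: read the wrist's pose just before it. camera_model takes no time and is no camera call.
- bot.close_job(): hands the job in; it is judged then, once.
Trained networks look in the newest picture that a camera, given by its name, has taken for a name from the list of things; names that differ only in an ending like _2 or _b are one class to them, and where a whole thing is asked for, a point or a joint stands for the part that bears it (a point fixed in the world has none). Each returns a list of dicts, best first, with "p" (0 to 1); they miss things now and then, are a little off and sometimes report something else, mostly with a low value. They report only what shows in the picture. A call takes as long as a camera call. They do not tell look-alikes from the thing itself.
- bot.outline_of(target, camera): "mask" (420x560 bool, what is visible of it) and "pixel" ([column, row] in pixels, amid what is visible of it).
The state is a dict: "time": time; "joint_positions": joint angles; "dq": joint speeds; "tau": joint torques, N m; "tool_pos": TCP position; "tcp_rot": TCP orientation; "contact_force": force on the tool from outside, world axes, zero at the start; "moment": the same for the moment, N m; "grip_width": finger opening in mm; "finger_force": force on a finger pad.
Only numpy, scipy, OpenCV 4.12 (cv2) and the standard library are available. Lean on these libraries where they do the work, as an engineer would, in place of code of your own. Each camera call takes 0.05 s, during which the arm holds its last target. There are 200 camera calls.

TASK

Put away the plant's sample jars: try the screw cap of every jar on the blue mat, turn any loose one clockwise until it is fully tight, and only then stand that jar upright on the low white shelf. Also slide the aluminium log board out from under the books in the rack, leaving the stack of books and calculator lying neatly in the rack, and leave the board flat and squarely in the middle of the black writing mat with its clip away from the rack, ready for writing the samples down. Leave the mug, mouse and radio alone.

Things in the scene. Friction and masses are not known exactly. Their poses are not given: they have to be found in the camera images.
- shelf: the low white steel shelf, a closed step 140 (its x) x 360 (its y) mm and 30 mm high with a flat rimless top; origin at the middle of its underside on the desk, z up; fixed
- jar_mat: thin blue mat (1 mm, lies flat, 130 x 440 mm, long along its y) on which the jars stand at first in a row along its y, at least 68 mm from centre to centre; origin at its middle
- jar1_mid (a point): centre (half-way up, 35 mm over its foot) of sample jar 1: a squat white plastic jar 52 mm across and 70 mm tall, about 0.3 kg, z up through its cap; the ribbed black screw cap on top is 45 mm across and takes up the top 20 mm (15 to 35 mm over this point). Only 4 or 5 of the 5 like jars are there in any run
- cap1 (a joint): turn of the cap on jar 1, rad, growing as it is unscrewed (anticlockwise from above). Its reading when tight is unknown and differs from jar to jar: a tight cap turns no farther clockwise (the jar turns with it on the desk); a loose one turns easily (0.015 N m) by up to 1.1 rad, the jar standing still, until its stop. It neither rises nor comes off; the jar can be lifted by it
- jar2_mid (a point): centre (half-way up, 35 mm over its foot) of sample jar 2: a squat white plastic jar 52 mm across and 70 mm tall, about 0.3 kg, z up through its cap; the ribbed black screw cap on top is 45 mm across and takes up the top 20 mm (15 to 35 mm over this point). Only 4 or 5 of the 5 like jars are there in any run
- cap2 (a joint): turn of the cap on jar 2, rad, growing as it is unscrewed (anticlockwise from above). Its reading when tight is unknown and differs from jar to jar: a tight cap turns no farther clockwise (the jar turns with it on the desk); a loose one turns easily (0.015 N m) by up to 1.1 rad, the jar standing still, until its stop. It neither rises nor comes off; the jar can be lifted by it
- jar3_mid (a point): centre (half-way up, 35 mm over its foot) of sample jar 3: a squat white plastic jar 52 mm across and 70 mm tall, about 0.3 kg, z up through its cap; the ribbed black screw cap on top is 45 mm across and takes up the top 20 mm (15 to 35 mm over this point). Only 4 or 5 of the 5 like jars are there in any run
- cap3 (a joint): turn of the cap on jar 3, rad, growing as it is unscrewed (anticlockwise from above). Its reading when tight is unknown and differs from jar to jar: a tight cap turns no farther clockwise (the jar turns with it on the desk); a loose one turns easily (0.015 N m) by up to 1.1 rad, the jar standing still, until its stop. It neither rises nor comes off; the jar can be lifted by it
- jar4_mid (a point): centre (half-way up, 35 mm over its foot) of sample jar 4: a squat white plastic jar 52 mm across and 70 mm tall, about 0.3 kg, z up through its cap; the ribbed black screw cap on top is 45 mm across and takes up the top 20 mm (15 to 35 mm over this point). Only 4 or 5 of the 5 like jars are there in any run
- cap4 (a joint): turn of the cap on jar 4, rad, growing as it is unscrewed (anticlockwise from above). Its reading when tight is unknown and differs from jar to jar: a tight cap turns no farther clockwise (the jar turns with it on the desk); a loose one turns easily (0.015 N m) by up to 1.1 rad, the jar standing still, until its stop. It neither rises nor comes off; the jar can be lifted by it
- jar5_mid (a point): centre (half-way up, 35 mm over its foot) of sample jar 5: a squat white plastic jar 52 mm across and 70 mm tall, about 0.3 kg, z up through its cap; the ribbed black screw cap on top is 45 mm across and takes up the top 20 mm (15 to 35 mm over this point). Only 4 or 5 of the 5 like jars are there in any run
- cap5 (a joint): turn of the cap on jar 5, rad, growing as it is unscrewed (anticlockwise from above). Its reading when tight is unknown and differs from jar to jar: a tight cap turns no farther clockwise (the jar turns with it on the desk); a loose one turns easily (0.015 N m) by up to 1.1 rad, the jar standing still, until its stop. It neither rises nor comes off; the jar can be lifted by it
- rack: fixed dark steel book rack, 140 (its x) x 146 (its y) mm outside with 50 mm high walls and no floor; origin on the desk at its middle. Its front faces its own -x: there two inturned flanges leave a gap 110 mm wide, so that the board slides out along -x while the wider books are held back by the flanges
- board_mid (a point): centre of the log board: a flat aluminium plate 170 (its x) x 96 (its y) x 6 mm, 0.22 kg, lying on the desk under the stack in the rack at first, its front end (-x) sticking out of the rack's front by some 43 mm; sticks only by friction (a few newtons)
- board_clip (a point): centre of the upright steel clip on the board's front end, 12 (board's x) x 30 (board's y) x 28 mm, reaching 34 mm over the desk: the board's handle; 74 mm from the board's centre along its -x
- desk_mat: thin black writing mat (1 mm, lies flat) 200 (its x) x 125 (its y) mm in front of the rack; origin at its middle; the board lies on it along its x, clip towards -x
- book1_mid (a point): centre of the lowest book of the stack, blue, 122 x 128 x 22 mm, lying on the board at first
- book2_mid (a point): centre of the second book, buff card, 118 x 122 x 14 mm, on the blue one
- calculator_mid (a point): centre of the black pocket calculator, 105 x 70 x 12 mm, on top of the stack
- mug: white mug, 76 mm across, 90 mm tall, a bystander; origin under its middle
- mouse: round black computer mouse, 60 mm across, a bystander; origin under its middle
- radio: black handheld radio lying on its back, 110 x 56 x 34 mm, a bystander; origin under its middle
Things that resemble listed ones, but are neither listed nor needed, are in the scene too. Of the things shaped like the rack, the steel one is meant.

How it is judged:
By the outcome, as a careful person would: the job done as asked, in the order asked, and still so for the second after the job is handed in, with the robot touching nothing.
Of jar1, jar2, jar3, jar4, jar5 only 4 to 5 are there at a start; the rules pass over those that are not, and their reading is None.
At some moment in a run one of jar1, jar2, jar3, jar4, jar5, board may be knocked a few centimetres aside while the robot is not near it.
It also fails if it takes over 210 s, if anything falls off the work surface, if the arm or the gripper's body presses on something with over 40 N, if the wrist force passes 120 N, or if a joint passes its speed limit or range.

## Working session

There is one attempt and no reset: what is moved stays moved. The work goes in short steps, Python scripts to look and compute and a shell command to move; the robot and the scene stay as the last step left them, time stands still between calls to the robot, and variables do not carry over. Pictures are saved under pics/ and viewed, at most 14 in all, crops included, and the job is handed in when it is done.

```bash
mkdir -p pics; python3 - <<'E'
from plant import bot
import cv2
o=bot.get_obs();print({k:o[k] for k in('time','tool_pos','tcp_rot','grip_width','contact_force')})
for n in('scene','top'):
    cv2.imwrite(f'pics/{n}0.png',bot.capture(n)[:,:,::-1]);print(bot.camera_model(n))
print(bot.camera_model('wrist'))
E
```

```text
{'time': 0.0, 'tool_pos': array([161.81064183, 498.96544536, 193.6460417 ]), 'tcp_rot': array([-3.14008444e+00, -2.36807963e-04,  2.82781097e+00]), 'grip_width': 91.68003393521195, 'contact_force': array([0.1255269 , 1.36143641, 0.51992207])}
{'fx': 416.28095206626443, 'fy': 416.28095206626443, 'cx': 282.2968961606064, 'cy': 208.06162514550124, 'position': array([1645.27970741,  111.29456664,  830.72798449]), 'orientation': array([-2.16968162e+00,  7.07471896e-04,  1.60746919e+00])}
{'fx': 386.9308321276027, 'fy': 386.9308321276027, 'cx': 273.98187635918214, 'cy': 213.70121505844034, 'position': array([ 366.6620353 ,   34.24208356, 1041.16571224]), 'orientation': array([-2.98654073,  0.01442737, -1.55634051])}
{'fx': 327.3933513291029, 'fy': 327.3933513291029, 'cx': 278.5656467557053, 'cy': 209.20255595057202, 'T_tool_cam': array([[ 1.26147762e-03, -9.69641748e-01, -2.44526664e-01,
         6.48172788e+01],
       [ 9.99998928e-01,  1.40501537e-03, -4.12573770e-04,
        -3.16945309e-01],
       [ 7.43612472e-04, -2.44525882e-01,  9.69642481e-01,
        -1.89884680e+02],
       [ 0.00000000e+00,  0.00000000e+00,  0.00000000e+00,
         1.00000000e+00]])}
```

View pics/scene0.png

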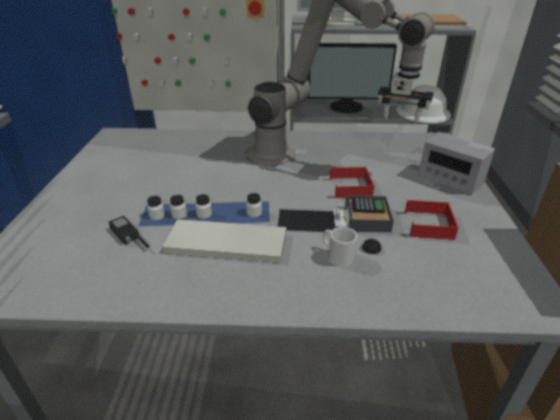

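View pics/top0.png

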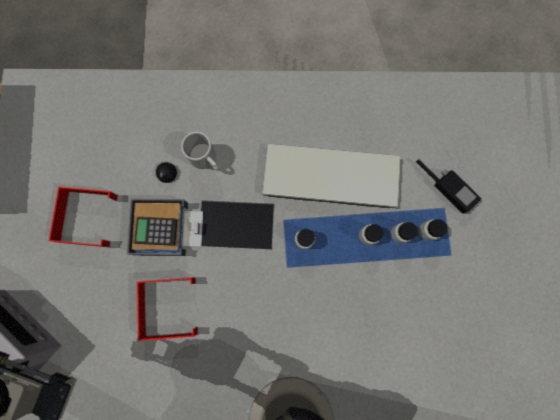

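The top view shows the four jars on the blue mat at pixels (305,238), (372,234), (405,231) and (435,229). The white shelf is at (332,175), the black desk mat at (237,225) and the dark rack with books at (156,227). The clip is at (196,228). The red frames at (85,217) and (168,309) are empty look-alikes of the rack; the dark one with books is the steel one.

```bash
cat > h.py <<'E'
from plant import bot
import numpy as np, cv2
from scipy.spatial.transform import Rotation as R
def cam(n,o=None):
    m=bot.camera_model(n)
    if n=='wrist':
        o=o or bot.get_obs(); T=np.eye(4);T[:3,:3]=R.from_euler('xyz',o['tcp_rot']).as_matrix();T[:3,3]=o['tool_pos'];T=T@m['T_tool_cam'];return m,T[:3,:3],T[:3,3]
    return m,R.from_euler('xyz',m['orientation']).as_matrix(),np.array(m['position'])
def ray(n,px,z,o=None):
    m,r,p=cam(n,o);px=np.atleast_2d(px).astype(float)
    d=np.c_[(px[:,0]-m['cx'])/m['fx'],(px[:,1]-m['cy'])/m['fy'],np.ones(len(px))]@r.T
    return p+d*((z-p[2])/d[:,2])[:,None]
def proj(n,P,o=None):
    m,r,p=cam(n,o);q=(np.atleast_2d(P)-p)@r;return np.c_[q[:,0]/q[:,2]*m['fx']+m['cx'],q[:,1]/q[:,2]*m['fy']+m['cy']]
def rect(n,mask,z,o=None):
    ys,xs=np.nonzero(mask);w=ray(n,np.c_[xs,ys],z,o)[:,:2].astype(np.float32)
    return cv2.minAreaRect(w)
def show(name,im,s=1): cv2.imwrite('pics/'+name,cv2.resize(im[:,:,::-1],None,fx=s,fy=s,interpolation=cv2.INTER_CUBIC))
E
python3 - <<'E'
from h import *
im=bot.capture('top');show('crop1.png',im[130:330,40:460],1.9)
for t,z in[('shelf',30),('jar_mat',1),('desk_mat',1),('rack',50),('board_clip',34),('board_mid',6),('book1_mid',28),('book2_mid',42),('calculator_mid',54),('mug',45),('mouse',15),('radio',34),('jar1_mid',71),('cap1',71)]:
    for d in bot.outline_of(t,'top')[:6]:
        r=rect('top',d['mask'],z);print(t,round(d['p'],2),np.round(d['pixel']),np.round(ray('top',d['pixel'],z)[0],0),np.round(r[0],1),np.round(r[1]),round(r[2],1),d['mask'].sum())
E
```

```text
shelf 0.66 [330. 177.] [626. -96.  30.] [630.5 -98.6] [361. 146.] 85.0 7081
jar_mat 0.61 [430. 226.] [ 501. -369.    1.] [ 493.7 -375.4] [53. 78.] 19.1 489
jar_mat 0.58 [354. 240.] [ 459. -164.    1.] [ 469.8 -194.9] [133. 440.] 4.7 6217
desk_mat 0.89 [232. 226.] [495. 164.   1.] [498.5 155.9] [199. 127.] 88.1 3249
desk_mat 0.2 [373. 235.] [ 473. -216.    1.] [ 481.1 -214.3] [46. 46.] 88.8 257
rack 0.97 [141. 325.] [236. 379.  50.] [277.6 319. ] [148. 157.] 5.5 942
rack 0.64 [373. 235.] [ 470. -204.   50.] [ 471.9 -197.4] [51. 59.] 0.7 394
rack 0.61 [ 64. 211.] [521. 600.  50.] [509.5 550.5] [163. 148.] 85.6 1104
rack 0.6 [144. 199.] [557. 392.  50.] [483.8 353.7] [147. 152.] 0.3 637
rack 0.47 [405. 228.] [ 489. -286.   50.] [ 479.4 -283. ] [49. 62.] 0.7 403
board_clip 0.92 [192. 229.] [480. 266.  34.] [483.2 266. ] [95. 48.] 2.5 644
board_clip 0.29 [430. 227.] [ 494. -355.   34.] [ 490.5 -361.1] [52. 75.] 19.0 485
board_mid 0.72 [192. 230.] [482. 273.   6.] [486.8 271.5] [98. 51.] 0.8 657
book1_mid 0.75 [181. 239.] [455. 294.  28.] [455.3 327.6] [ 79. 165.] 46.5 254
book1_mid 0.49 [133. 216.] [513. 427.  28.] [487.1 361.3] [154. 152.] 89.1 653
book2_mid 0.71 [156. 214.] [517. 360.  42.] [486.9 359.4] [121. 120.] 0.7 935
calculator_mid 0.89 [152. 231.] [471. 366.  54.] [473.1 355.9] [109.  70.] 87.9 1126
mug 0.69 [201. 149.] [695. 248.  45.] [686.2 253.6] [129.  79.] 30.7 1035
mug 0.25 [404. 230.] [ 483. -286.   45.] [ 481.3 -292.4] [41. 47.] 0.7 253
mug 0.16 [303. 239.] [457. -25.  45.] [456.6 -26.8] [47. 53.] 45.4 323
radio 0.9 [458. 190.] [ 592. -435.   34.] [ 616.3 -404.9] [187.  67.] 42.5 1213
cap1 0.81 [435. 230.] [ 482. -353.   71.] [ 488.1 -357.8] [43. 48.] 0.7 291
cap1 0.57 [404. 230.] [ 480. -277.   71.] [ 479.6 -283.9] [43. 46.] 0.7 281
cap1 0.53 [374. 232.] [ 473. -201.   71.] [ 473.5 -198.7] [43. 45.] 0.7 272
cap1 0.49 [308. 239.] [454. -37.  71.] [459.9 -27.1] [40. 43.] 0.7 244
```

View pics/crop1.png

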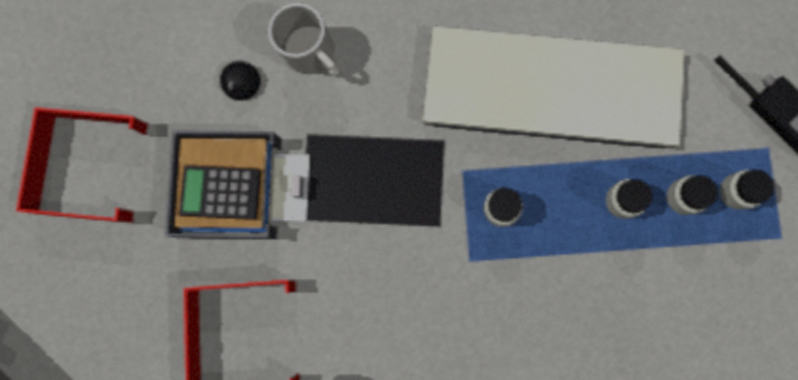

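The crop confirms it: the only dark steel rack is the one with the books and calculator, at crop (222,187), and the clip is beside it at (297,187). I'll move the wrist camera over the jars with yaw near 90°, so that tool x is world +y and tool y is world +x.

```bash
python3 -m jog '[[0,0,0,0,0,0.14],[0,0,0,0,0,0.14],[0,0,0,0,0,0.14],[0,0,0,0,0,0.14],[0,0,0,0,0,0.14],[0,0,0,0,0,0.14],[0,0,0,0,0,0.14],[0,0,0,0,0,0.14],[0,0,0,0,0,0.137],[0,40,0,0,0,0],[0,40,0,0,0,0],[0,40,0,0,0,0]]' 65
python3 -m jog '[[-40,20,0,0,0,0],[-40,20,0,0,0,0],[-40,20,0,0,0,0],[-40,20,0,0,0,0],[-40,20,0,0,0,0],[-40,20,0,0,0,0],[-40,20,0,0,0,0],[-40,20,0,0,0,0],[-40,20,0,0,0,0],[-40,20,0,0,0,0],[-40,20,0,0,0,0],[-40,20,0,0,0,0]]'
python3 -m jog '[[-40,0,0,0,0,0],[-40,0,0,0,0,0],[-40,0,0,0,0,0],[-40,0,0,0,0,0],[-40,0,0,0,0,0],[0,0,0,0,0,0],[0,0,0,0,0,0]]'
python3 - <<'E'
from h import *
o=bot.get_obs();print(o['time'],o['tool_pos'],o['tcp_rot'],o['joint_positions'])
im=bot.capture('wrist');show('w1.png',im)
for t,z in[('cap1',71),('jar1_mid',36),('shelf',30)]:
    for d in bot.outline_of(t,'wrist')[:6]:
        r=rect('wrist',d['mask'],z,o);print(t,round(d['p'],2),np.round(d['pixel']),np.round(r[0],1),np.round(r[1]),round(r[2],1))
E
```

```text
time: 2.05
tool_pos: [283.2, 499.4, 194.5]
tcp_rot: [3.141, -0.0, 1.572]
contact_force: [0.3, 0.5, -0.2]
grip_width: 59.7
finger_force: 0.0
time: 3.25
tool_pos: [522.7, 17.6, 194.5]
tcp_rot: [3.141, -0.0, 1.571]
contact_force: [0.6, 0.9, 0.6]
grip_width: 59.5
finger_force: 0.0
time: 3.95
tool_pos: [521.8, -181.2, 194.0]
tcp_rot: [-3.141, -0.001, 1.569]
contact_force: [0.0, 0.6, -0.3]
grip_width: 59.8
finger_force: 0.0
3.95 [ 521.76158064 -181.20630146  194.00336002] [-3.14115607e+00 -7.14501080e-04  1.56869116e+00] [-4.73313296e-01  3.92880834e-01  1.44786391e+00  4.54828786e-04
  1.30156130e+00 -4.71329420e-01]
cap1 0.84 [241. 303.] [ 479.1 -300.1] [23. 44.] 90.0
cap1 0.73 [231. 218.] [ 474.4 -202.7] [46. 43.] 61.7
cap1 0.69 [208.  30.] [460.8 -34.8] [44. 48.] 40.0
shelf 0.82 [380. 119.] [ 627.3 -134.4] [284. 143.] 85.2
```

View pics/w1.png

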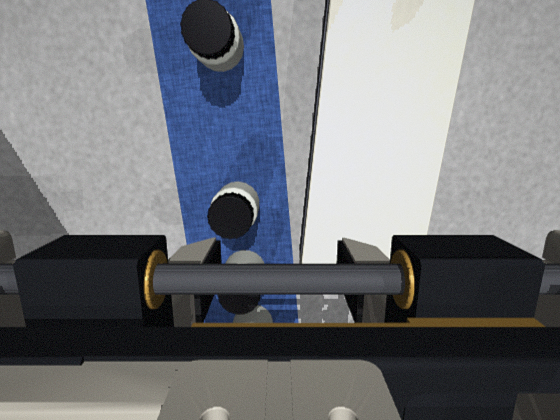

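The wrist view shows jar A's cap at (208,30) and B's at (231,218). C and D are hidden behind the gripper, with the shelf on the right. I'll move further along −y to see C and D.

```bash
python3 -m jog '[[-40,-5,0,0,0,0],[-40,-5,0,0,0,0],[-40,-5,0,0,0,0],[-40,-5,0,0,0,0],[-40,-5,0,0,0,0],[-10,-5,0,0,0,0],[0,0,0,0,0,0],[0,0,0,0,0,0]]' | head -2
python3 - <<'E'
from h import *
o=bot.get_obs();print(o['tool_pos'],o['tcp_rot'])
im=bot.capture('wrist');bot.capture('top')
for d in bot.outline_of('cap1','wrist')[:6]:
        r=rect('wrist',d['mask'],71,o);print(round(d['p'],2),np.round(d['pixel']),np.round(r[0],1),np.round(r[1]),round(r[2],1))
E
```

```text
time: 4.95
tool_pos: [492.5, -389.0, 194.3]
[ 492.46627912 -388.96220122  194.28006443] [-3.14155275e+00 -1.03103684e-03  1.57184594e+00]
0.66 [273. 167.] [ 487.5 -364.8] [44. 44.] 0.1
0.63 [266.  88.] [ 479.4 -291.7] [45. 44.] 17.9
0.55 [257.   3.] [ 474.1 -226.4] [39. 13.] 0.1
```

```bash
python3 -m jog '[[24,-5,0,0,0,0],[0,0,0,0,0,-0.14],[0,0,0,0,0,-0.14],[0,0,0,0,0,-0.14],[0,0,0,0,0,-0.14],[0,0,0,0,0,-0.14],[0,0,40,0,0,0],[0,0,40,0,0,0],[0,0,40,0,0,0],[0,0,20,0,0,0],[0,0,12,0,0,0],[0,0,0,0,0,0]]'
python3 -m jog '[[0,0,0,0,0,0],[0,0,0,0,0,0],[0,0,0,0,0,0],[0,0,0,0,0,0],[0,0,0,0,0,0]]' 0
```

```text
time: 6.3
tool_pos: [486.9, -365.3, 41.2]
tcp_rot: [-3.142, -0.002, 2.272]
contact_force: [-0.1, 0.6, 0.5]
grip_width: 59.7
finger_force: 0.0
time: 6.8
tool_pos: [487.2, -366.8, 42.8]
tcp_rot: [3.141, 0.001, 2.271]
contact_force: [-0.8, 0.4, 0.3]
grip_width: 24.2
finger_force: 0.0
```

The fingers closed past the cap width, so something is off. I'll look before moving.

```bash
python3 - <<'E'
from h import *
o=bot.get_obs()
a=bot.capture('wrist');b=bot.capture('scene')
show('w2.png',np.vstack([a[:300],cv2.resize(b[150:270,90:330],(560,280))]))
E
```

```text
(no output)
```

View pics/w2.png

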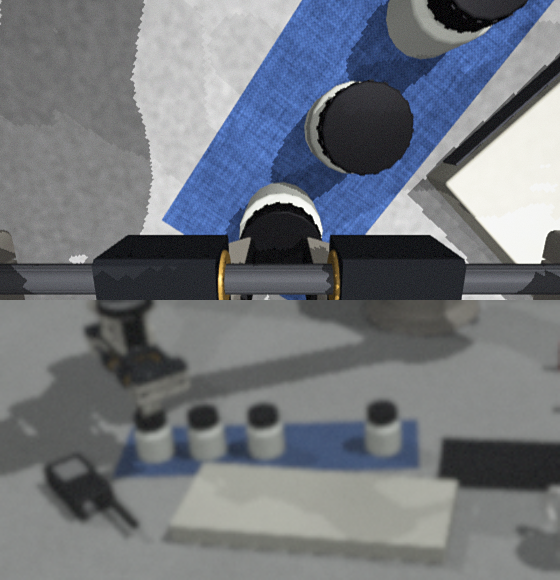

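```bash
python3 -m jog '[[0,0,-20,0,0,0],[0,0,-40,0,0,0],[-40,0,-10,0,0,0],[-10,0,0,0,0,0],[0,0,0,0,0,0],[0,0,0,0,0,0]]' 65 
cat > caps.py <<'E'
from h import *
import sys
o=bot.get_obs();print(o['time'],o['tool_pos'],o['tcp_rot'])
im=bot.capture('wrist');bot.capture('top');bot.capture('scene')
for c in('wrist','top','scene'):
  for d in bot.outline_of('cap1',c)[:6]:
    ys,xs=np.nonzero(d['mask']);r=rect(c,d['mask'],71,o);print(c,round(d['p'],2),[xs.min(),xs.max(),ys.min(),ys.max()],np.round(r[0],1),np.round(r[1]),round(r[2],1))
if len(sys.argv)>1: show(sys.argv[1],im)
E
python3 caps.py w3.png
```

```text
time: 7.5
tool_pos: [518.6, -404.1, 111.4]
tcp_rot: [-3.142, -0.002, 2.271]
contact_force: [-0.2, 0.3, 0.1]
grip_width: 57.9
finger_force: 0.0
7.5 [ 518.56807704 -404.14510927  111.41887638] [-3.14154054e+00 -2.13845843e-03  2.27070381e+00]
wrist 0.83 [np.int64(249), np.int64(311), np.int64(116), np.int64(180)] [ 487.9 -365.6] [43. 43.] 89.0
top 0.76 [np.int64(427), np.int64(446), np.int64(219), np.int64(236)] [ 487.5 -357.1] [45. 46.] 43.7
top 0.59 [np.int64(297), np.int64(313), np.int64(228), np.int64(245)] [461.1 -28.3] [43. 40.] 0.3
scene 0.6 [np.int64(146), np.int64(161), np.int64(196), np.int64(207)] [ 507.5 -359.1] [71. 45.] 29.4
scene 0.59 [np.int64(170), np.int64(184), np.int64(195), np.int64(206)] [ 498.6 -281.6] [72. 45.] 22.8
scene 0.29 [np.int64(323), np.int64(356), np.int64(228), np.int64(266)] [717.3 242. ] [ 97. 171.] 87.5
```

View pics/w3.png

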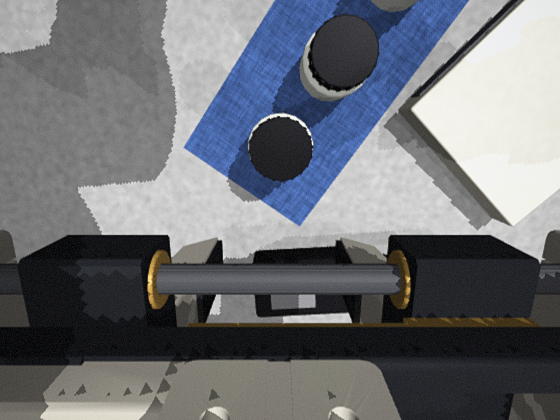

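```bash
python3 - <<'E'
import cv2
a=cv2.imread('pics/w2.png')[165:300,190:370];cv2.imwrite('pics/w2c.png',cv2.resize(a,None,fx=4.2,fy=4.2,interpolation=cv2.INTER_CUBIC))
E
```

```text
(no output)
```

View pics/w2c.png

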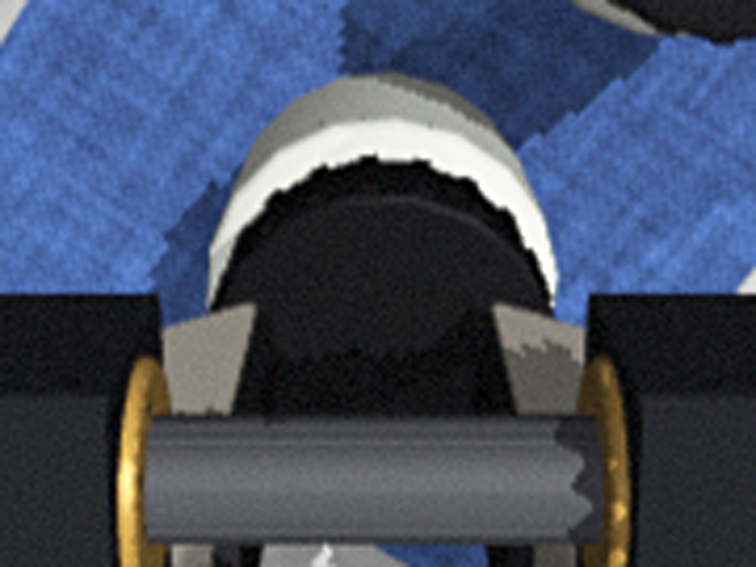

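The crop shows the cap centred between the fingers, in line with my measurement, though the fingers read 24 mm. I'll retry, closing in small steps.

```bash
python3 -m jog '[[30,0,0,0,0,0],[20,0,0,0,0,0],[0,0,40,0,0,0],[0,0,30,0,0,0],[0,0,0,0,0,0],[0,0,0,0,0,0]]' 65 | grep -v time
python3 -m jog '[[0,0,0,0,0,0],[0,0,0,0,0,0]]' 52 | tail -3
python3 -m jog '[[0,0,0,0,0,0],[0,0,0,0,0,0]]' 46| tail -3
python3 -m jog '[[0,0,0,0,0,0],[0,0,0,0,0,0]]' 42| tail -3
python3 -c "
from h import *
o=bot.get_obs();print(o['tool_pos'],o['moment'])"
```

```text
tool_pos: [487.1, -366.6, 42.7]
tcp_rot: [3.142, -0.0, 2.271]
contact_force: [0.6, -0.9, 1.2]
grip_width: 59.6
finger_force: 0.0
contact_force: [-0.2, 0.7, -1.0]
grip_width: 49.4
finger_force: 0.0
contact_force: [-0.6, 0.3, 0.3]
grip_width: 42.5
finger_force: 0.0
contact_force: [0.0, 0.6, -0.3]
grip_width: 38.5
finger_force: 0.0
[ 487.0648369  -366.61136532   42.37811867] [-0.13441909  0.01793411  0.02781651]
```

```bash
python3 -m jog '[[0,0,3,0,0,0],[0,0,3,0,0,0],[0,0,0,0,0,0]]' | grep -v time
python3 - <<'E'
from h import *
o=bot.get_obs();a=bot.capture('wrist');s=bot.capture('scene')
A=cv2.resize(a[150:310,180:380],None,fx=3,fy=3,interpolation=cv2.INTER_CUBIC)
p=proj('scene',np.array([o['tool_pos'],[487.5,-365,71],[487.5,-365,1]]));print(p)
c=p[0].astype(int);S=cv2.resize(s[c[1]-60:c[1]+30,c[0]-55:c[0]+55],(600,480),interpolation=cv2.INTER_CUBIC)
show('w4.png',np.vstack([cv2.resize(A,(600,480)),S])[::1],0.62)
E
```

```text
tool_pos: [487.5, -366.9, 37.7]
tcp_rot: [3.141, 0.002, 2.271]
contact_force: [-2.1, 1.2, 11.0]
grip_width: 38.5
finger_force: 5.7
[[154.5687405  206.03281141]
 [153.41418453 197.84891911]
 [156.96528773 214.86682842]]
```

View pics/w4.png

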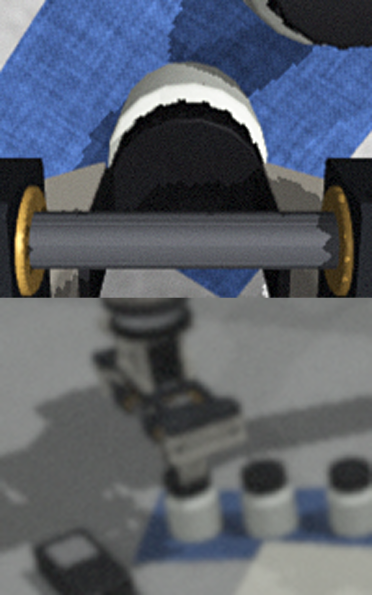

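The tips meet the cap top at a TCP reading of about 39. In the picture they also sit roughly 32 mm short of the nominal TCP. I'll check the offset constant, then open and go deeper accordingly.

```bash
python3 -c "
from plant import bot
print(bot.grip_point_offset)"
python3 -m jog '[[0,0,-8,0,0,0],[0,0,0,0,0,0],[0,0,0,0,0,0],[0,0,0,0,0,0],[0,0,8,0,0,0],[0,0,8,0,0,0],[0,0,8,0,0,0],[0,0,0,0,0,0]]' 68
python3 -m jog '[[0,0,0,0,0,0],[0,0,0,0,0,0],[0,0,0,0,0,0]]' 46
python3 -m jog '[[0,0,0,0,0,0],[0,0,0,0,0,0],[0,0,0,0,0,0]]' 0
```

```text
18.8
time: 10.2
tool_pos: [486.1, -365.7, 18.3]
tcp_rot: [-3.141, -0.003, 2.271]
contact_force: [0.4, -0.1, -0.1]
grip_width: 62.2
finger_force: 0.0
time: 10.5
tool_pos: [487.5, -366.7, 20.7]
tcp_rot: [3.141, 0.001, 2.271]
contact_force: [0.5, 0.8, -0.5]
grip_width: 44.1
finger_force: 25.9
time: 10.8
tool_pos: [487.4, -366.7, 20.7]
tcp_rot: [3.141, 0.001, 2.271]
contact_force: [1.3, 0.8, 2.0]
grip_width: 44.4
finger_force: 30.0
```

Gripped at 44.4 mm with 30 N, so the real tips are about 32 mm behind the nominal TCP. Now I'll turn the cap clockwise by 1.4 rad.

```bash
python3 -m jog '[[0,0,0,0,0,0.14],[0,0,0,0,0,0.14],[0,0,0,0,0,0.14],[0,0,0,0,0,0.14],[0,0,0,0,0,0.14]]' | tail -3;python3 -c "
from h import *
print(bot.get_obs()['moment'])"
python3 -m jog '[[0,0,0,0,0,0.14],[0,0,0,0,0,0.14],[0,0,0,0,0,0.14],[0,0,0,0,0,0.14],[0,0,0,0,0,0.14],[0,0,0,0,0,0]]';python3 -c "
from h import *
o=bot.get_obs();print(o['moment'],o['joint_positions'])"
```

```text
contact_force: [-1.5, -2.1, 2.2]
grip_width: 44.7
finger_force: 30.0
[-0.46360209  0.50113857  0.01724253]
time: 11.9
tool_pos: [486.4, -367.0, 20.6]
tcp_rot: [-3.141, 0.001, 0.87]
contact_force: [-1.6, 0.2, 3.9]
grip_width: 44.5
finger_force: 30.0
[-0.02712344  0.61919737  0.09347067] [-7.71613583e-01  6.69597702e-01  1.48735699e+00 -1.01696722e-03
  9.84966126e-01 -6.97980882e-02]
```

```bash
cat > d.py <<'E'
from h import *
import sys
o=bot.get_obs();t=np.array([float(a) for a in sys.argv[1:4]])
Rm=R.from_euler('xyz',o['tcp_rot']).as_matrix();print('t',o['time'],'pos',np.round(o['tool_pos'],1),'yaw',round(o['tcp_rot'][2],3),'delta tool',np.round(Rm.T@(t-o['tool_pos']),1),'M',np.round(o['moment'],3))
E
python3 -m jog '[[0,0,-10,0,0,0],[0,0,-30,0,0,0],[0,0,-40,0,0,0],[15,0,0,0,0,0],[40,2,0,0,0,0],[40,2,0,0,0,0],[40,2,0,0,0,0],[40,2,0,0,0,0],[20,0,0,0,0,0],[6,0,0,0,0,0],[0,0,0,0,0,0],[0,0,0,0,0,0]]'
python3 d.py 622 -218 51
```

```text
time: 13.1
tool_pos: [621.8, -218.7, 99.8]
tcp_rot: [-3.141, 0.001, 0.871]
contact_force: [-0.2, -0.6, -3.5]
grip_width: 44.2
finger_force: 30.0
t 13.1 pos [ 621.8 -218.7   99.8] yaw 0.871 delta tool [ 0.7 -0.2 48.8] M [-0.111  0.128  0.048]
```

```bash
python3 -m jog '[[0,0,25,0,0,0],[0,0,15,0,0,0],[0,0,6,0,0,0],[0,0,3,0,0,0],[0,0,0,0,0,0],[0,0,0,0,0,0]]'
python3 -m jog '[[0,0,0,0,0,0],[0,0,0,0,0,0],[0,0,0,0,0,0],[0,0,0,0,0,0]]' 65
python3 -m jog '[[0,0,-30,0,0,0],[0,0,-40,0,0,0],[0,0,-30,0,0,-0.14],[0,0,-10,0,0,-0.14],[0,0,0,0,0,-0.14],[0,0,0,0,0,-0.14],[0,0,0,0,0,-0.14],[0,0,0,0,0,0]]'
python3 d.py 485 -375 150
```

```text
time: 13.7
tool_pos: [623.1, -218.6, 52.3]
tcp_rot: [3.14, -0.0, 0.87]
contact_force: [0.4, -0.4, -2.9]
grip_width: 44.3
finger_force: 30.0
time: 14.1
tool_pos: [622.9, -218.1, 51.8]
tcp_rot: [3.141, -0.0, 0.871]
contact_force: [-0.1, 1.2, 1.5]
grip_width: 59.6
finger_force: 0.0
time: 14.9
tool_pos: [622.7, -218.0, 161.5]
tcp_rot: [3.141, 0.0, 1.572]
contact_force: [-0.4, -0.6, -0.4]
grip_width: 59.3
finger_force: 0.0
t 14.9 pos [ 622.7 -218.   161.5] yaw 1.572 delta tool [-156.8 -137.9   11.5] M [-0.082  0.012  0.008]
```

```bash
python3 -m jog '[[-30,-38,0,0,0,0],[-30,-38,0,0,0,0],[-30,-38,0,0,0,0],[-20,-28,0,0,0,0],[0,0,0,0,0,0],[0,0,0,0,0,0]]' | head -2
python3 caps.py
```

```text
time: 15.5
tool_pos: [480.5, -328.5, 161.7]
15.5 [ 480.49850828 -328.53520932  161.65691152] [3.14073215e+00 8.54180741e-05 1.56618536e+00]
wrist 0.97 [np.int64(239), np.int64(296), np.int64(19), np.int64(83)] [ 472.6 -206.3] [46. 44.] 74.7
wrist 0.83 [np.int64(437), np.int64(510), np.int64(27), np.int64(96)] [ 635.9 -214.9] [58. 49.] 8.6
wrist 0.57 [np.int64(250), np.int64(302), np.int64(132), np.int64(185)] [ 479.  -290.5] [44. 44.] 81.9
top 0.79 [np.int64(296), np.int64(314), np.int64(228), np.int64(246)] [459.9 -28.3] [45. 45.] 0.7
top 0.74 [np.int64(371), np.int64(389), np.int64(163), np.int64(180)] [ 631.3 -220.7] [46. 46.] 88.6
top 0.71 [np.int64(181), np.int64(217), np.int64(132), np.int64(169)] [677.1 248.8] [121.  74.] 28.2
top 0.7 [np.int64(200), np.int64(273), np.int64(201), np.int64(248)] [490.3 147.7] [186. 117.] 87.9
top 0.61 [np.int64(397), np.int64(416), np.int64(222), np.int64(240)] [ 478.3 -282.8] [45. 48.] 0.7
top 0.59 [np.int64(134), np.int64(176), np.int64(217), np.int64(246)] [469.9 351.3] [105.  71.] 88.1
scene 0.69 [np.int64(353), np.int64(388), np.int64(212), np.int64(219)] [567.  349.1] [ 38. 112.] 5.1
scene 0.62 [np.int64(180), np.int64(194), np.int64(212), np.int64(225)] [ 600.8 -225.4] [73. 43.] 13.6
scene 0.56 [np.int64(195), np.int64(209), np.int64(194), np.int64(205)] [ 491.6 -199.9] [70. 45.] 21.7
scene 0.5 [np.int64(163), np.int64(284), np.int64(221), np.int64(263)] [704.6 -91.1] [345. 165.] 85.0
scene 0.45 [np.int64(247), np.int64(260), np.int64(193), np.int64(204)] [478.9 -28.7] [68. 44.] 4.6
scene 0.43 [np.int64(170), np.int64(183), np.int64(195), np.int64(206)] [ 500.2 -283.7] [70. 43.] 13.2
```

```bash
python3 -m jog '[[38,-1.5,0,0,0,0],[0,0,0,0,0,-0.14],[0,0,0,0,0,-0.14],[0,0,0,0,0,-0.14],[0,0,0,0,0,-0.14],[0,0,0,0,0,-0.14],[0,0,35,0,0,0],[0,0,35,0,0,0],[0,0,35,0,0,0],[0,0,25,0,0,0],[0,0,12,0,0,0],[0,0,0,0,0,0]]'|head -3
python3 d.py 479 -290.5 20
python3 -m jog '[[0,0,0,0,0,0],[0,0,0,0,0,0],[0,0,0,0,0,0],[0,0,0,0,0,0]]' 0
```

```text
time: 17.0
tool_pos: [478.7, -289.1, 17.9]
tcp_rot: [-3.141, -0.003, 2.271]
t 17.0 pos [ 478.7 -289.1   17.9] yaw 2.271 delta tool [-1.3 -0.7 -2.1] M [-0.043  0.005 -0.073]
time: 17.4
tool_pos: [480.0, -290.7, 20.7]
tcp_rot: [3.141, 0.003, 2.271]
contact_force: [0.5, -0.4, 6.2]
grip_width: 44.1
finger_force: 30.0
```

```bash
python3 -m jog '[[0,0,0,0,0,0.14],[0,0,0,0,0,0.14],[0,0,0,0,0,0.14],[0,0,0,0,0,0.14],[0,0,0,0,0,0.14],[0,0,0,0,0,0.14],[0,0,0,0,0,0.14],[0,0,0,0,0,0.14],[0,0,0,0,0,0.14],[0,0,0,0,0,0.14],[0,0,0,0,0,0],[0,0,0,0,0,0]]'
python3 d.py 629.5 -138.5 100
```

```text
time: 18.6
tool_pos: [480.4, -290.7, 20.7]
tcp_rot: [3.138, -0.001, 0.87]
contact_force: [0.4, 0.4, 5.0]
grip_width: 44.1
finger_force: 30.0
t 18.6 pos [ 480.4 -290.7   20.7] yaw 0.87 delta tool [212.5  16.2 -79.1] M [-0.086 -0.145 -0.02 ]
```

```bash
python3 -m jog '[[0,0,-10,0,0,0],[0,0,-30,0,0,0],[0,0,-40,0,0,0],[0,0,-30,0,0,0],[22,2,0,0,0,0],[40,3,0,0,0,0],[40,3,0,0,0,0],[40,3,0,0,0,0],[40,3,0,0,0,0],[25,2,0,0,0,0],[6,0,0,0,0,0],[0,0,0,0,0,0]]'
python3 d.py 629.5 -138.5 51
python3 -m jog '[[0,0,30,0,0,0],[0,0,30,0,0,0],[0,0,12,0,0,0],[0,0,5,0,0,0],[0,0,3,0,0,0],[0,0,0,0,0,0],[0,0,0,0,0,0]]'
```

```text
time: 19.8
tool_pos: [628.3, -136.5, 128.9]
tcp_rot: [-3.14, 0.001, 0.872]
contact_force: [-0.8, -0.9, -3.2]
grip_width: 44.0
finger_force: 30.0
t 19.8 pos [ 628.3 -136.5  128.9] yaw 0.872 delta tool [-0.7  2.3 77.9] M [-0.156  0.047  0.006]
time: 20.5
tool_pos: [629.6, -138.0, 50.8]
tcp_rot: [3.139, -0.001, 0.871]
contact_force: [0.3, 0.8, 0.9]
grip_width: 44.1
finger_force: 30.0
```

```bash
python3 -m jog '[[0,0,0,0,0,0],[0,0,0,0,0,0],[0,0,0,0,0,0],[0,0,-30,0,0,0],[0,0,-40,0,0,0],[0,0,-30,0,0,-0.14],[0,0,-10,0,0,-0.14],[0,0,0,0,0,-0.14],[0,0,0,0,0,-0.14],[0,0,0,0,0,-0.14]]' 65|tail -2
python3 -m jog '[[-25,-38,0,0,0,0],[-25,-38,0,0,0,0],[-25,-38,0,0,0,0],[-25,-38,0,0,0,0],[-5,-4,0,0,0,0],[0,0,0,0,0,0],[0,0,0,0,0,0]]'|head -2
python3 caps.py|grep wrist
```

```text
grip_width: 59.5
finger_force: 0.0
time: 22.2
tool_pos: [473.5, -242.2, 159.6]
wrist 0.88 [np.int64(454), np.int64(529), np.int64(35), np.int64(103)] [ 642.5 -134. ] [59. 49.] 5.9
wrist 0.75 [np.int64(251), np.int64(303), np.int64(132), np.int64(185)] [ 472.7 -204.1] [44. 44.] 0.1
wrist 0.57 [np.int64(434), np.int64(502), np.int64(151), np.int64(208)] [ 636.6 -221.6] [49. 58.] 80.6
```

```bash
python3 -m jog '[[38,-1,0,0,0,0],[0,0,0,0,0,-0.14],[0,0,0,0,0,-0.14],[0,0,0,0,0,-0.14],[0,0,0,0,0,-0.14],[0,0,0,0,0,-0.14],[0,0,35,0,0,0],[0,0,35,0,0,0],[0,0,35,0,0,0],[0,0,24,0,0,0],[0,0,10,0,0,0],[0,0,0,0,0,0]]'|head -3
python3 -m jog '[[0,0,0,0,0,0],[0,0,0,0,0,0],[0,0,0,0,0,0],[0,0,0,0,0,0]]' 0
python3 -m jog '[[0,0,0,0,0,0.14],[0,0,0,0,0,0.14],[0,0,0,0,0,0.14],[0,0,0,0,0,0.14],[0,0,0,0,0,0.14],[0,0,0,0,0,0.14],[0,0,0,0,0,0.14],[0,0,0,0,0,0.14],[0,0,0,0,0,0.14],[0,0,0,0,0,0.14],[0,0,0,0,0,0],[0,0,0,0,0,0]]'
python3 d.py 636.5 -58.5 131
```

```text
time: 23.7
tool_pos: [471.2, -203.8, 19.3]
tcp_rot: [-3.141, -0.002, 2.271]
time: 24.1
tool_pos: [472.7, -204.9, 21.6]
tcp_rot: [3.14, 0.003, 2.271]
contact_force: [1.4, 1.0, 5.4]
grip_width: 44.4
finger_force: 30.0
time: 25.3
tool_pos: [471.4, -204.8, 21.5]
tcp_rot: [3.141, 0.0, 0.871]
contact_force: [-2.8, -0.4, 8.9]
grip_width: 44.0
finger_force: 30.0
t 25.3 pos [ 471.4 -204.8   21.5] yaw 0.871 delta tool [ 218.2   32.  -109.6] M [-0.005  0.832 -0.04 ]
```

```bash
python3 -m jog '[[0,0,-10,0,0,0],[0,0,-30,0,0,0],[0,0,-40,0,0,0],[0,0,-30,0,0,0],[20,3,0,0,0,0],[40,6,0,0,0,0],[40,6,0,0,0,0],[40,6,0,0,0,0],[40,6,0,0,0,0],[30,4,0,0,0,0],[7,1,0,0,0,0],[0,0,0,0,0,0]]'|head -2
python3 -m jog '[[0,0,30,0,0,0],[0,0,30,0,0,0],[0,0,12,0,0,0],[0,0,5,0,0,0],[0,0,3,0,0,0],[0,0,0,0,0,0],[0,0,0,0,0,0]]'
python3 -m jog '[[0,0,0,0,0,0],[0,0,0,0,0,0],[0,0,0,0,0,0],[0,0,-30,0,0,0],[0,0,-40,0,0,0],[0,0,-30,0,0,-0.14],[0,0,-10,0,0,-0.14],[0,0,0,0,0,-0.14],[0,0,0,0,0,-0.14],[0,0,0,0,0,-0.14]]' 65|tail -2
python3 d.py 460 -71 160
```

```text
time: 26.5
tool_pos: [635.8, -58.1, 129.8]
time: 27.2
tool_pos: [636.8, -59.5, 51.8]
tcp_rot: [3.139, -0.001, 0.871]
contact_force: [0.2, 0.1, -1.1]
grip_width: 44.1
finger_force: 30.0
grip_width: 59.8
finger_force: 0.0
t 28.2 pos [636.  -59.  160.7] yaw 1.577 delta tool [ -10.9 -176.     0.6] M [-0.113  0.031 -0.022]
```

```bash
python3 -m jog '[[-2,-35,0,0,0,0],[-2,-40,0,0,0,0],[-2,-40,0,0,0,0],[-2,-40,0,0,0,0],[-3,-21,0,0,0,0],[0,0,0,0,0,0],[0,0,0,0,0,0]]'|head -2
python3 caps.py|grep wrist
```

```text
time: 28.9
tool_pos: [460.8, -70.3, 161.0]
wrist 0.77 [np.int64(250), np.int64(301), np.int64(131), np.int64(184)] [458.8 -31.5] [43. 45.] 0.0
wrist 0.6 [np.int64(462), np.int64(531), np.int64(166), np.int64(225)] [652.2 -63.8] [51. 62.] 65.4
```

```bash
python3 -m jog '[[38.5,-2,0,0,0,0],[0,0,0,0,0,-0.14],[0,0,0,0,0,-0.14],[0,0,0,0,0,-0.14],[0,0,0,0,0,-0.14],[0,0,0,0,0,-0.14],[0,0,35,0,0,0],[0,0,35,0,0,0],[0,0,35,0,0,0],[0,0,24,0,0,0],[0,0,11,0,0,0],[0,0,0,0,0,0]]'|head -3
python3 -m jog '[[0,0,0,0,0,0],[0,0,0,0,0,0],[0,0,0,0,0,0],[0,0,0,0,0,0]]' 0
python3 -m jog '[[0,0,0,0,0,0.14],[0,0,0,0,0,0.14],[0,0,0,0,0,0.14],[0,0,0,0,0,0.14],[0,0,0,0,0,0.14],[0,0,0,0,0,0.14],[0,0,0,0,0,0.14],[0,0,0,0,0,0.14],[0,0,0,0,0,0.14],[0,0,0,0,0,0.14],[0,0,0,0,0,0],[0,0,0,0,0,0]]'
python3 d.py 643.5 21 131
```

```text
time: 30.4
tool_pos: [457.3, -31.3, 19.2]
tcp_rot: [-3.14, -0.002, 2.271]
time: 30.8
tool_pos: [459.0, -31.7, 21.4]
tcp_rot: [3.14, 0.002, 2.271]
contact_force: [0.8, 0.9, 6.0]
grip_width: 44.1
finger_force: 30.0
time: 32.0
tool_pos: [458.8, -31.9, 21.4]
tcp_rot: [3.139, -0.001, 0.871]
contact_force: [-0.1, -0.5, 6.6]
grip_width: 44.4
finger_force: 30.0
t 32.0 pos [458.8 -31.9  21.4] yaw 0.871 delta tool [ 159.6  107.4 -109.1] M [-0.117  0.242 -0.014]
```

```bash
python3 -m jog '[[0,0,-10,0,0,0],[0,0,-30,0,0,0],[0,0,-40,0,0,0],[0,0,-30,0,0,0],[15,10,0,0,0,0],[35,23,0,0,0,0],[35,23,0,0,0,0],[35,23,0,0,0,0],[30,20,0,0,0,0],[10,8,0,0,0,0],[0,0,0,0,0,0],[0,0,0,0,0,0]]'|head -2
python3 -m jog '[[0,0,30,0,0,0],[0,0,30,0,0,0],[0,0,12,0,0,0],[0,0,5,0,0,0],[0,0,3,0,0,0],[0,0,0,0,0,0],[0,0,0,0,0,0]]'
python3 -m jog '[[0,0,0,0,0,0],[0,0,0,0,0,0],[0,0,0,0,0,0],[0,0,-30,0,0,0],[0,0,-40,0,0,0],[0,0,-30,0,0,-0.14],[0,0,-10,0,0,-0.14],[0,0,0,0,0,-0.14],[0,0,0,0,0,-0.14],[0,0,0,0,0,-0.14]]' 65|tail -2
python3 d.py 480 200 160
```

```text
time: 33.2
tool_pos: [641.7, 21.9, 129.9]
time: 33.9
tool_pos: [643.7, 21.7, 51.7]
tcp_rot: [3.139, -0.002, 0.871]
contact_force: [0.2, 0.5, -3.2]
grip_width: 44.2
finger_force: 30.0
grip_width: 59.8
finger_force: 0.0
t 34.9 pos [642.9  21.9 160.8] yaw 1.577 delta tool [ 179.1 -161.9    0.6] M [-0.063  0.088  0.013]
```

```bash
python3 -m jog '[[20,-35,-15,0,0,0],[25,-40,-15,0,0,0],[25,-40,-15,0,0,0],[25,-30,-15,0,0,0],[12,-13,-10,0,0,0],[0,0,0,0,0,0],[0,0,0,0,0,0]]' 65|head -3
python3 - <<'E'
from h import *
o=bot.get_obs();print(o['tool_pos'],o['tcp_rot'])
a=bot.capture('wrist');t=bot.capture('top');show('w5.png',np.vstack([a[:300],cv2.resize(t[130:270,120:400],(560,280))]))
for c in('wrist','top'):
  for n,z in[('desk_mat',1),('board_clip',34),('board_mid',6),('rack',50),('book2_mid',42),('calculator_mid',54),('shelf',30)]:
    for d in bot.outline_of(n,c)[:3]:
      r=rect(c,d['mask'],z,o);print(c,n,round(d['p'],2),np.round(d['pixel']),np.round(r[0],1),np.round(r[1],1),round(r[2],1))
E
```

```text
time: 35.6
tool_pos: [485.7, 128.6, 230.5]
tcp_rot: [3.14, 0.0, 1.571]
[485.69018047 128.5705213  230.45185714] [3.14018076e+00 3.48514385e-04 1.57126877e+00]
wrist desk_mat 0.67 [286. 155.] [497.2 151.8] [199.9 124.8] 88.1
wrist board_clip 0.6 [278.  59.] [484.1 263.6] [46.2 89.2] 89.3
wrist board_mid 0.8 [277.  62.] [483.7 268. ] [48.8 96. ] 89.7
wrist board_mid 0.5 [265.   8.] [467.8 321.4] [78.2 19.2] 0.1
wrist rack 0.91 [38. 43.] [287.3 276.9] [166.8  78.3] 0.1
wrist rack 0.65 [329.  30.] [483.4 295.2] [147.6  42.3] 0.1
wrist book2_mid 0.58 [301.  20.] [485.5 306.1] [122.9  26. ] 0.1
wrist calculator_mid 0.7 [265.   7.] [470.4 306.6] [70. 17.] 0.1
wrist shelf 0.95 [382. 231.] [637.2   7.3] [152.7 144.5] 84.6
top desk_mat 0.58 [265. 225.] [499.8 150.8] [189.7 123.7] 87.9
top board_clip 0.62 [190. 231.] [482.2 267.2] [92.5 50.7] 0.8
top board_clip 0.49 [347. 171.] [ 639.7 -138.8] [49.9 69.2] 63.8
top board_mid 0.94 [190. 229.] [485.4 273.7] [96.3 46.1] 2.5
top rack 0.89 [ 61. 210.] [510.2 550.2] [162.4 147.5] 85.2
top rack 0.82 [128. 225.] [483.9 353.3] [152.3 144.3] 89.6
top rack 0.77 [136. 323.] [288.1 365.4] [ 89.8 176.1] 68.1
top book2_mid 0.66 [143. 217.] [486.7 359.2] [121.3 121.1] 0.4
top calculator_mid 0.6 [146. 232.] [472.8 355.5] [108.7  67.4] 86.5
top calculator_mid 0.51 [378. 174.] [ 636.  -225.1] [46.  51.8] 45.3
top calculator_mid 0.34 [182. 232.] [449.1 316.7] [ 70.8 146.7] 45.6
top shelf 0.8 [330. 182.] [630.6 -99.1] [359.6 145.8] 85.1
```

View pics/w5.png

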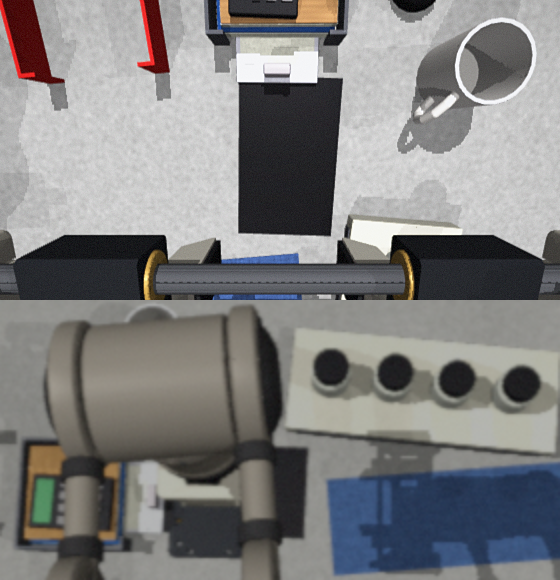

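Four jars stand on the shelf. The clip is at wrist pixel (278,69), the board's front end in front of the dark rack, and the mat's fitted size (200 x 125) matches exactly. I'll grip the clip now with the tips about 14 mm over the desk.

```bash
python3 -m jog '[[35,-1,25,0,0,0],[40,-1,35,0,0,0],[40,0,40,0,0,0],[11,0,30,0,0,0],[0,0,40,0,0,0],[0,0,40,0,0,0],[0,0,20,0,0,0],[0,0,10,0,0,0],[0,0,7,0,0,0],[0,0,0,0,0,0],[0,0,0,0,0,0]]' 65
python3 -m jog '[[0,0,0,0,0,0],[0,0,0,0,0,0],[0,0,0,0,0,0],[0,0,0,0,0,0],[0,0,0,0,0,0]]' 0
```

```text
time: 37.5
tool_pos: [483.7, 248.1, -8.8]
tcp_rot: [3.14, -0.001, 1.571]
contact_force: [-0.1, 0.2, -0.3]
grip_width: 59.7
finger_force: 0.0
time: 38.0
tool_pos: [483.1, 247.9, -9.7]
tcp_rot: [3.141, -0.0, 1.571]
contact_force: [0.2, -1.0, 1.1]
grip_width: 29.2
finger_force: 30.0
```

Gripped at 29 mm but 6 mm short in both y and z, because the rows were speed-limited. I'll regrip centred and deeper.

```bash
python3 -m jog '[[0,0,0,0,0,0],[0,0,0,0,0,0],[6,0,0,0,0,0],[0,0,4,0,0,0],[0,0,4,0,0,0],[0,0,0,0,0,0],[0,0,0,0,0,0]]' 50
python3 -m jog '[[0,0,0,0,0,0],[0,0,0,0,0,0],[0,0,0,0,0,0],[0,0,0,0,0,0]]' 0
python3 d.py 483.7 106 -17
```

```text
time: 38.7
tool_pos: [482.6, 253.8, -18.3]
tcp_rot: [-3.141, 0.0, 1.571]
contact_force: [1.3, 0.6, -0.7]
grip_width: 46.2
finger_force: 0.0
time: 39.1
tool_pos: [483.0, 253.9, -17.8]
tcp_rot: [3.141, -0.0, 1.571]
contact_force: [0.7, -0.0, 0.1]
grip_width: 29.9
finger_force: 30.0
t 39.1 pos [483.  253.9 -17.8] yaw 1.571 delta tool [-147.9    0.7   -0.9] M [-0.139  0.013 -0.059]
```

```bash
python3 -m jog '[[-4,0,0,0,0,0],[-8,0,0,0,0,0],[-8,0,0,0,0,0],[-8,0,0,0,0,0],[-8,0,0,0,0,0],[-8,0,0,0,0,0]]'
python3 -m jog '[[-8,0,0,0,0,0],[-8,0,0,0,0,0],[-8,0,0,0,0,0],[-8,0,0,0,0,0],[-8,0,0,0,0,0],[-8,0,0,0,0,0],[-8,0,0,0,0,0],[-8,0,0,0,0,0],[-8,0,0,0,0,0],[-8,0,0,0,0,0],[-10,0,0,0,0,0],[0,0,0,0,0,0]]'
python3 d.py 494.7 78 -17.5
```

```text
time: 39.7
tool_pos: [482.9, 209.2, -17.8]
tcp_rot: [3.141, -0.0, 1.57]
contact_force: [0.3, 5.2, -0.4]
grip_width: 29.8
finger_force: 30.0
time: 40.9
tool_pos: [482.9, 118.2, -17.8]
tcp_rot: [-3.142, 0.001, 1.57]
contact_force: [-0.1, -2.7, 4.2]
grip_width: 29.7
finger_force: 30.0
t 40.9 pos [482.9 118.2 -17.8] yaw 1.57 delta tool [-40.2  11.8  -0.3] M [-0.572  0.075  0.004]
```

```bash
python3 -m jog '[[-8,0,0,0,0,0],[-8,0,0,0,0,0],[-8,4,0,0,0,0],[-8,4,0,0,0,0],[-8,4,0,0,0,0],[0,0,0,0,0,0.033],[0,0,0,0,0,0],[0,0,0,0,0,0]]'
cat > bd.py <<'E'
from h import *
o=bot.get_obs();print(o['time'],o['tool_pos'],o['tcp_rot'][2]);a=bot.capture('wrist');t=bot.capture('top')
for c in('wrist','top'):
  for n,z in[('desk_mat',1),('board_clip',34),('board_mid',7),('book1_mid',22),('book2_mid',36),('calculator_mid',48),('rack',50)]:
    for d in bot.outline_of(n,c)[:2]:
      r=rect(c,d['mask'],z,o);print(c,n,round(d['p'],2),np.round(d['pixel']),np.round(r[0],1),np.round(r[1],1),round(r[2],1))
import sys
if len(sys.argv)>1: show(sys.argv[1],np.vstack([a[:300],cv2.resize(t[130:270,120:400],(560,280))]))
E
python3 bd.py
```

```text
time: 41.7
tool_pos: [495.0, 78.7, -17.8]
tcp_rot: [3.141, 0.001, 1.538]
contact_force: [0.0, -3.8, 4.3]
grip_width: 29.5
finger_force: 30.0
41.7 [494.95987205  78.66608432 -17.84714903] 1.5378699516373115
wrist desk_mat 0.84 [181. 114.] [497.2 143.1] [114.7 125.3] 88.2
wrist board_clip 0.79 [281. 118.] [497.8 136.5] [106.8  79.3] 87.6
wrist board_mid 0.86 [281. 118.] [497.8 135.2] [127.2  95.3] 87.7
top desk_mat 0.7 [183. 236.] [467.6 312.1] [ 59.  138.7] 58.9
top desk_mat 0.66 [198. 221.] [502.9 234.1] [ 43.7 124.7] 88.3
top board_clip 0.92 [207. 218.] [500.  219.5] [35.3 91.7] 87.3
top board_mid 0.63 [209. 220.] [504. 191.] [ 92.7 107.5] 0.7
top book1_mid 0.55 [181. 240.] [455.9 323.4] [ 74.9 162.5] 47.2
top book2_mid 0.72 [159. 213.] [485.  357.2] [121.8 122.5] 0.7
top book2_mid 0.71 [345. 169.] [ 646.9 -143.6] [45.3 50. ] 89.3
top calculator_mid 0.91 [156. 232.] [472.1 355.5] [106.7  70.6] 88.0
top calculator_mid 0.34 [206. 219.] [496.7 216.6] [36.8 87.8] 87.7
top rack 0.93 [134. 210.] [483.9 353.5] [146.5 151.6] 0.2
top rack 0.84 [139. 285.] [323.5 321.7] [ 55.9 148.4] 7.6
```

```bash
python3 -m jog '[[0,0,0,0,0,0],[0,0,0,0,0,0],[0,0,0,0,0,0],[0,0,-10,0,0,0],[0,0,-30,0,0,0],[0,0,-40,0,0,0],[-20,0,-40,0,0,0],[-30,0,-40,0,0,0],[-30,0,-40,0,0,0],[-10,0,-40,0,0,0],[0,0,0,0,0,0],[0,0,0,0,0,0]]' 65|head -3
python3 bd.py w6.png
```

```text
time: 43.7
tool_pos: [491.9, -10.2, 223.0]
tcp_rot: [3.139, 0.0, 1.537]
43.7 [491.93338248 -10.23521598 223.03107714] 1.537157213082363
wrist desk_mat 0.74 [273. 116.] [496.7 121.4] [140. 126.] 88.2
wrist board_clip 0.56 [280.  53.] [497.2 124.7] [112.3  89.1] 87.6
wrist board_clip 0.38 [270. 113.] [495.6 116.1] [128.8 117.9] 88.2
wrist board_mid 0.65 [280.  54.] [497.1 130.1] [121.1  97.1] 86.6
wrist board_mid 0.61 [422. 226.] [676.3 -73.4] [28.4 63.1] 88.1
wrist book2_mid 0.65 [381. 177.] [629.8 -62.1] [276.3 144.2] 85.4
top desk_mat 0.59 [220. 241.] [499.1 156.1] [199.6 124.9] 88.0
top board_clip 0.92 [228. 222.] [497.8 168.7] [138.9  96.7] 88.9
top board_clip 0.59 [380. 174.] [ 642.5 -235.7] [37.2 50. ] 88.5
top board_mid 0.65 [227. 220.] [500.8 173.8] [139.   96.1] 87.5
top book1_mid 0.82 [183. 243.] [454.  325.4] [ 74.8 162.6] 45.8
top book2_mid 0.88 [160. 213.] [486.3 356.4] [119.2 121. ] 0.7
top calculator_mid 0.88 [154. 232.] [470.5 355.2] [106.9  75. ] 88.6
top rack 0.95 [ 62. 207.] [510.8 550.3] [164.8 149.5] 85.5
top rack 0.79 [143. 319.] [279.2 317.6] [148.9 156.8] 4.3
```

View pics/w6.png

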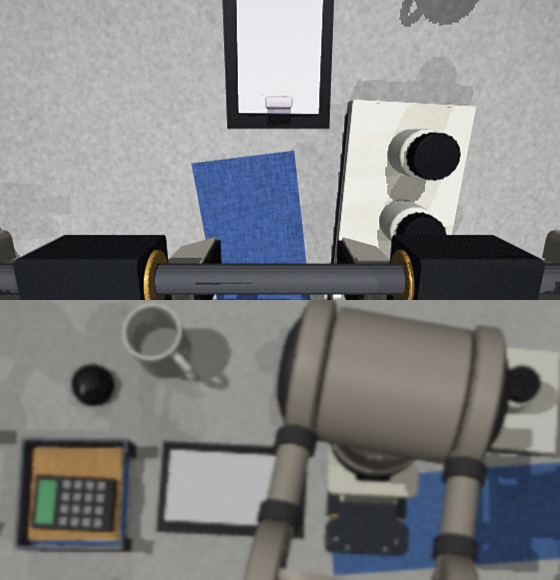

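The board lies on the black mat with an even rim and its clip away from the rack. The books and calculator sit neatly. I'll clear the arm aside for an exact check.

```bash
python3 -m jog '[[-20,0,-20,0,0,0],[-40,-8,-10,0,0,0],[-40,-8,0,0,0,0],[-40,-8,0,0,0,0],[-40,-8,0,0,0,0],[-40,-8,0,0,0,0],[-40,-8,0,0,0,0],[-40,-8,0,0,0,0],[-40,-8,0,0,0,0],[-40,0,0,0,0,0],[0,0,0,0,0,0],[0,0,0,0,0,0]]'|head -3
python3 - <<'E'
from h import *
t=bot.capture('top');s=bot.capture('scene')
show('w7.png',np.vstack([cv2.resize(t[100:280,110:470],(720,360)),cv2.resize(s[140:280,100:420],(720,240))[:240]]))
# bright board and dark mat segmentation near mat
for n,z in[('desk_mat',1),('board_mid',7),('book1_mid',22),('book2_mid',36),('calculator_mid',48),('cap1',100),('shelf',30)]:
    for d in bot.outline_of(n,'top')[:5]:
      r=rect('top',d['mask'],z);print(n,round(d['p'],2),np.round(d['pixel']),np.round(r[0],1),np.round(r[1],1),round(r[2],1))
E
```

```text
time: 45.7
tool_pos: [415.0, -388.2, 251.4]
tcp_rot: [-3.141, -0.001, 1.536]
desk_mat 0.8 [242. 243.] [499.2 155.9] [199.9 125. ] 88.1
desk_mat 0.29 [185. 239.] [455.7 331.8] [ 81.5 169.9] 45.1
board_mid 0.89 [234. 224.] [500.  158.5] [169.7  96. ] 87.4
book1_mid 0.83 [181. 244.] [454.7 324.7] [ 82.4 168.2] 45.8
book2_mid 0.9 [159. 215.] [487.7 356.4] [121.7 125.5] 0.8
book2_mid 0.44 [351. 156.] [ 680.2 -150.8] [52.5 74.7] 63.9
calculator_mid 0.71 [134. 219.] [483.8 354.9] [146.4 152.6] 0.7
calculator_mid 0.55 [157. 232.] [471.4 355.6] [107.2  68.7] 88.6
cap1 0.73 [351. 153.] [ 668.  -145.3] [47. 48.] 0.5
cap1 0.73 [288. 165.] [643.   24.2] [43.7 43.4] 44.8
cap1 0.57 [319. 166.] [636.  -54.9] [46.7 42.6] 0.1
cap1 0.55 [378. 172.] [ 624.6 -213.1] [44.8 46.6] 88.6
shelf 0.59 [330. 182.] [631.2 -99.6] [363.5 147.7] 85.1
shelf 0.28 [376. 174.] [ 635.6 -223.2] [52.7 74.3] 45.3
```

View pics/w7.png

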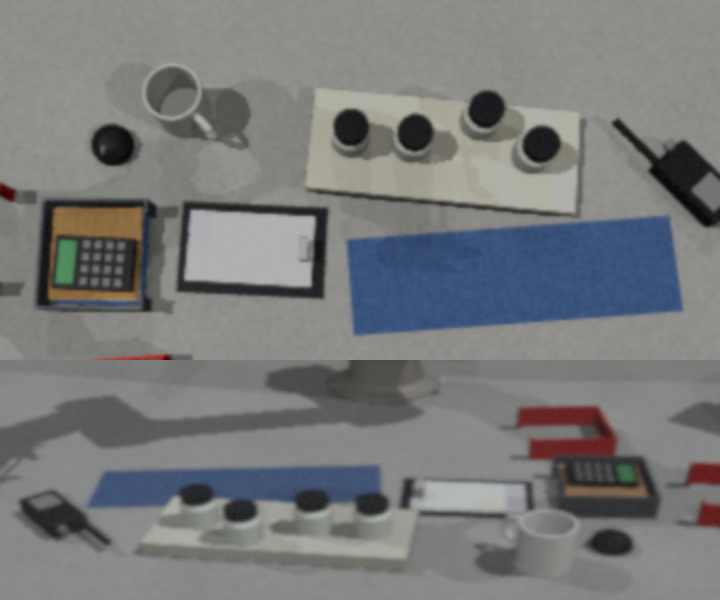

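Jar C has been knocked about 4 cm towards the shelf's far edge; it is now at w7 (487,110), roughly (668,−145), leaving only about 5 mm of shelf. I'll re-tighten it and set it back in the middle.

```bash
python3 -m jog '[[20,25,5,0,0,0],[30,35,10,0,0,0],[30,35,10,0,0,0],[30,35,10,0,0,0],[30,35,10,0,0,0],[30,35,10,0,0,0],[25,25,6,0,0,0],[15,12,0,0,0,0],[0,0,0,0,0,0],[0,0,0,0,0,0]]' 65|head -3
sed -i 's/71,o)/100,o)/' caps.py; python3 caps.py | grep wrist
python3 - <<'E'
from h import *
print(bot.get_obs()['tool_pos'])
E
```

```text
time: 47.15
tool_pos: [659.0, -185.6, 190.9]
tcp_rot: [-3.141, 0.0, 1.539]
wrist 0.94 [np.int64(219), np.int64(275), np.int64(17), np.int64(81)] [638.3 -61.5] [46. 44.] 88.1
wrist 0.68 [np.int64(264), np.int64(315), np.int64(134), np.int64(187)] [ 669.9 -149.7] [45. 44.] 88.2
wrist 0.63 [np.int64(217), np.int64(268), np.int64(210), np.int64(261)] [ 626.3 -216.1] [49. 46.] 48.6
wrist 0.23 [np.int64(7), np.int64(181), np.int64(0), np.int64(256)] [ 513.5 -126.7] [ 97. 220.] 5.1
[ 658.7358668  -186.71236613  191.5057182 ]
```

```bash
python3 -m jog '[[37,10,0,0,0,0],[0,0,0,0,0,0],[0,0,35,0,0,0],[0,0,40,0,0,0],[0,0,40,0,0,0],[0,0,18,0,0,0],[0,0,8,0,0,0],[0,0,0,0,0,0],[0,0,0,0,0,0]]'|head -3
python3 -m jog '[[0,0,0,0,0,0],[0,0,0,0,0,0],[0,0,0,0,0,0],[0,0,0,0,0,0]]' 0|tail -4
python3 -m jog '[[0,0,0,0,0,0.14],[0,0,0,0,0,0.14],[0,0,0,0,0,0.14],[0,0,0,0,0,0.14],[0,0,0,0,0,0.14],[0,0,0,0,0,0],[0,0,-10,0,0,0],[0,0,-15,0,0,0],[0,0,0,0,0,0]]'
python3 d.py 629.5 -139 78
```

```text
time: 48.35
tool_pos: [671.3, -149.7, 51.6]
tcp_rot: [3.139, 0.001, 1.538]
tcp_rot: [3.14, 0.0, 1.538]
contact_force: [-2.5, 0.4, 6.1]
grip_width: 44.2
finger_force: 30.0
time: 49.65
tool_pos: [671.4, -149.5, 77.5]
tcp_rot: [3.139, -0.001, 0.839]
contact_force: [0.7, 0.9, -2.7]
grip_width: 44.5
finger_force: 30.0
t 49.65 pos [ 671.4 -149.5   77.5] yaw 0.839 delta tool [-20.2 -38.2  -0.6] M [-0.139  0.053  0.04 ]
```

```bash
python3 -m jog '[[-5,-9,0,0,0,0],[-10,-20,0,0,0,0],[-5,-9,0,0,0,0],[0,0,0,0,0,0],[0,0,15,0,0,0],[0,0,8,0,0,0],[0,0,3,0,0,0],[0,0,0,0,0,0],[0,0,0,0,0,0]]'
python3 -m jog '[[0,0,0,0,0,0],[0,0,0,0,0,0],[0,0,0,0,0,0],[0,0,-30,0,0,0],[0,0,-40,0,0,0],[0,0,-40,0,0,0],[0,0,-40,0,0,0],[0,0,0,0,0,0]]' 65|head -2
python3 d.py 400 -390 200
```

```text
time: 50.55
tool_pos: [628.7, -138.1, 50.5]
tcp_rot: [-3.141, -0.0, 0.838]
contact_force: [-5.6, 2.9, 8.1]
grip_width: 44.2
finger_force: 30.0
time: 51.35
tool_pos: [631.9, -139.6, 205.9]
t 51.35 pos [ 631.9 -139.6  205.9] yaw 0.838 delta tool [-341.3   -4.9    4.2] M [-0.082  0.109 -0.   ]
```

```bash
python3 -m jog '[[-20,0,-10,0,0,0],[-40,0,-10,0,0,0],[-40,0,0,0,0,0],[-40,0,0,0,0,0],[-40,0,0,0,0,0],[-40,0,0,0,0,0],[-40,0,0,0,0,0],[-40,0,0,0,0,0],[-20,0,0,0,0,0],[0,0,0,0,0,0],[0,0,0,0,0,0]]'|head -3
python3 - <<'E'
from h import *
t=bot.capture('top');s=bot.capture('scene')
show('w8.png',np.vstack([cv2.resize(t[100:280,110:470],(720,360)),cv2.resize(s[140:280,100:420],(720,240))[:240]]))
for n,z in[('desk_mat',1),('board_mid',7),('cap1',100),('jar1_mid',65)]:
    for d in bot.outline_of(n,'top')[:5]:
      r=rect('top',d['mask'],z);print(n,round(d['p'],2),np.round(d['pixel']),np.round(r[0],1),np.round(r[1],1),round(r[2],1))
E
```

```text
time: 52.45
tool_pos: [413.8, -376.4, 218.3]
tcp_rot: [-3.14, -0.001, 0.836]
desk_mat 0.73 [237. 245.] [499.1 155.9] [199.7 125. ] 88.2
desk_mat 0.38 [201. 149.] [699.3 262.2] [132.4  80.6] 31.8
board_mid 0.67 [232. 226.] [500.  158.5] [169.7  96.1] 87.5
cap1 0.74 [289. 164.] [642.9  25.4] [46.7 42.8] 0.6
cap1 0.69 [318. 168.] [634.7 -54.9] [49.1 47.7] 0.6
cap1 0.68 [287. 165.] [635.2  25.3] [62.2 47.7] 0.6
cap1 0.66 [349. 172.] [ 626.5 -133.4] [46.4 45.2] 0.6
cap1 0.65 [380. 174.] [ 624.6 -211.8] [42.3 46.7] 88.6
```

View pics/w8.png

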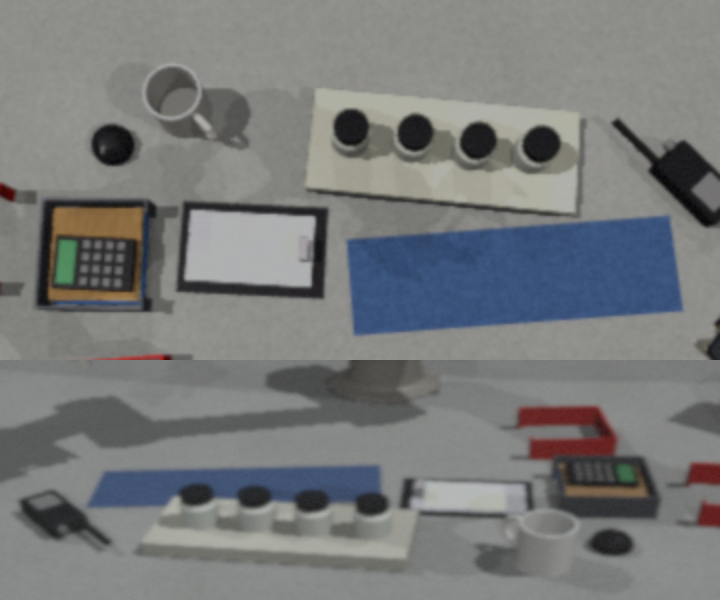

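All four jars stand upright in a row on the shelf at (352,130) to (541,145). The board is centred on its mat at (252,248) with the clip away from the rack. The stack is neat, and the mug, mouse and radio are where they were. Handing in.

```bash
python3 -c "
from plant import bot
print(bot.close_job())"
```

```text
the job is handed in; nothing more can be done
None
```

I turned all four jar caps clockwise past their full loose travel and stood the jars on the shelf (one was later knocked aside, so I set it back). The log board lies about 3 mm off centre on the black mat, clip away from the rack, with the books and calculator neat in the rack. The job is handed in at about 52 s; no score came back.

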